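# Sort fuse holders by drawer position

### The arm

A 6-joint arm with a two-finger parallel gripper is mounted at the origin on the work surface. World frame = base frame: x ahead of the robot, y to its left, z up, the work surface at z = 0. Lengths are in m, angles in rad, forces in N, time in s.
With the tool pointing down it reaches from about 0.375 to 0.9 m from the base axis. Payload 3.1 kg.
Tool frame: the origin (TCP) lies between the finger pads; the fingertips stand 19 mm ahead of it and the grasp point (between the pads) is the TCP; z points along the fingers, y is the direction in which the jaws open and shut (so a half turn about z gives the same grasp; the last joint's range is limited). The gripper opens to 85 mm and grips with 20 to 120 N. Pads are 22 mm wide; open, the fingers measure 114 mm over their backs; the gripper's body (76 mm by 85 mm) begins 54 mm behind the grasp point. The pads swing forward as they close: fully open they stand 13 mm farther back than shut.
Start: joints at [-0.178, 0.527, 1.433, -0, 1.181, -0.178], TCP at [0.625, 0, 0.212] pointing down, gripper open.
Joint ranges: [-3.08, 3.08], [-0.75, 2.2], [0.22, 2.44], [-1.43, 4.57], [0, 2.65], [-2.85, 2.85]. Speed limits (rad/s): [2.79, 2.79, 3.14, 3.14, 3.14, 3.14].

### API

Orientations are given as a unit quaternion [x, y, z, w].
In Python, from station import manip, optics, job gives the robot as it stands.
- The arm moves only by the shell command python3 -m inch 'ROWS' [OPENING] [FORCE]. ROWS is JSON, one flat list of numbers, 4 for each row, row after row: the shift along the world's x, y, z in cm, then the turn about the world's z in rad. A call has 1 to 20 rows; each row shifts and turns the commanded pose from where the row before left it; what a row does not reach is not made up. A row lasts 1/8 s, in which the tool goes at most 62.5 mm and 10.7 degrees, less where a joint would pass 70% of its speed; a pose out of reach is approached as far as the arm can. A call with a gripper value outside its range is refused whole. OPENING is the opening in per cent of the stroke, from 0 (shut) to 100 (fully open), set as the call begins (- or left out, the last holds). The fingers move at their own pace and stop on an object; FORCE is the grip in N (left out, the last holds). Time passes only in rows, so rows that do not move let the fingers close. It gives the time, the measured TCP pose, the force and the opening at its end, in the units of the state.
- manip.sense(): the state, without advancing time (a new reading comes with each control period).
- optics.snapshot(name): name is "scene" or "side" or "wrist"; returns (picture, depth): 420x560x3 uint8, red, green, blue; 420x560 float32, m along the optical axis (not along the pixel's ray), 0 where there is no reading.
- optics.camera_model(name): a dict with "mtx" (3x3 intrinsics, pixels), "dist_coeffs" ([k1, k2, p1, p2, k3] as OpenCV has them; the pictures are not rectified), "camera_from_world" (4x4, takes a point from world to camera coordinates); the wrist camera has in their place "tool_from_camera" (4x4, takes a point from camera to tool coordinates, whose origin is the TCP and whose axes are the flange's). Camera axes: x right, y up, looking along -z (the intrinsics and any distortion apply to the point x, -y, -z); pixel columns grow to the right and rows downward; lengths in m; the calibration is good to about 2 mm. A picture is of the moment at which its call begins: read the wrist's pose just before it. camera_model takes no time and is no camera call.
- job.sign_off(): hands the job in, once; it reports no verdict.
The state is a dict: "t": time; "q": joint angles; "qd": joint speeds; "tau": joint torques, N m; "tcp_pos": TCP position; "tool_rot": TCP orientation; "force": force on the tool from outside, world axes, zero at the start; "ft_torque": the same for the moment, N m; "finger_gap": opening from 0.0 (shut) to 1.0 (fully open).
Only numpy, scipy, OpenCV 4.12 (cv2) and the standard library are available. Lean on these libraries where they do the work, as an engineer would, in place of code of your own. Each camera call takes 0.05 s, during which the arm holds its last target.

### The job

Two grey fuse holders stand among the parts on the bench. Put the one whose drawer is pulled out, still waiting for its fuse, into the round dish, and the one whose drawer is pushed home into the rectangular tray. Set them down upright, flat on the floor of the dish or tray, do not drop them, and leave the drawers as they are.

Things in the scene. Friction and masses are not known exactly. Their poses are not given: they have to be found in the camera images.
- holder_1_center (a point): Grey fuse holder 1, loose, upright: box 70 (x) x 36 (y) x 52 (z) mm, flat sides, screw heads and pale label on top, 0.1 to 0.22 kg. A white drawer with black front (30 wide, 12 to 36 mm up) slides out of its -x end; the front stands 9 mm proud when home, up to 35 mm when out. Point: centre of the box, 26 mm above its underside; z up, x away from the drawer. Grip across y.
- holder_2_center (a point): Grey fuse holder 2, loose, upright: box 70 (x) x 36 (y) x 52 (z) mm, flat sides, screw heads and pale label on top, 0.1 to 0.22 kg. A white drawer with black front (30 wide, 12 to 36 mm up) slides out of its -x end; the front stands 9 mm proud when home, up to 35 mm when out. Point: centre of the box, 26 mm above its underside; z up, x away from the drawer. Grip across y.
- drawer1 (a joint): Drawer of fuse holder 1: 0 = pushed fully home, about 0.026 m = pulled right out, growing as it comes out (towards the holder's -x). One holder has its drawer out (0.019 or more), the other has it home (0.001 or less). Held by friction of about 2.5 N.
- drawer2 (a joint): Drawer of fuse holder 2: 0 = pushed fully home, about 0.026 m = pulled right out, growing as it comes out (towards the holder's -x). One holder has its drawer out (0.019 or more), the other has it home (0.001 or less). Held by friction of about 2.5 N.
- dish_floor (a point): Round steel dish, fixed, 184 mm across outside, 176 mm inside, rim 16 mm above the bench. The point is the centre of its flat floor, 4 mm above the bench; z up.
- tray_floor (a point): Rectangular aluminium tray, fixed, 200 (x) x 170 (y) mm outside, walls 4 mm, rim 16 mm above the bench. The point is the centre of its flat floor, 4 mm above the bench; z up, x along the long side.
Not all that is in view belongs to the job. What is shaped like the part that bears holder_1_center but pink or purple is not meant. What is shaped like the part that bears dish_floor but pink is not meant.

How it is judged:
At the end, for the whole second after the job is handed in: Drawer-out holder flat on the dish floor (centre within 60 mm of its centre), drawer-home holder flat on the tray floor (within 80 mm along, 66 mm across); heights within 7 mm, upright within 10 degrees, at rest, first drawer still out over 12 mm, second under 8 mm (linear speed of each of holder_1, holder_2 below 0.02 m/s and angle between each of holder_1_center, holder_2_center's own z axis and vertical below 0.17 rad and horizontal distance between holder_1_center and dish_floor below 0.06 m and z of holder_1_center in the frame of dish_floor between 0.019 and 0.033 m and x of holder_2_center in the frame of tray_floor between -0.08 and 0.08 m and y of holder_2_center in the frame of tray_floor between -0.066 and 0.066 m and z of holder_2_center in the frame of tray_floor between 0.019 and 0.033 m and value of joint drawer1 above 0.012 m and value of joint drawer2 below 0.008 m); the robot touches nothing.
It fails at once if a fuse holder is dropped or thrown (faster than 0.8 m/s while no finger touches it) (linear speed of holder_1 above 0.8 m/s and contact force between holder_1 and the fingers below 0.05 N).
It fails at once if a fuse holder is dropped or thrown (faster than 0.8 m/s while no finger touches it) (linear speed of holder_2 above 0.8 m/s and contact force between holder_2 and the fingers below 0.05 N).
It fails at once if the pulled-out drawer is pushed in (to less than 12 mm) (value of joint drawer1 below 0.012 m).
It fails at once if the closed drawer is pulled out (by more than 8 mm) (value of joint drawer2 above 0.008 m).
It also fails if it takes over 58 s, if anything falls off the work surface, if the arm or the gripper's body presses on something with over 40 N, if the wrist force passes 120 N, or if a joint passes its speed limit or range.

## Working session

There is one attempt and no reset: what is moved stays moved. The work goes in short steps, Python scripts to look and compute and a shell command to move; the robot and the scene stay as the last step left them, time stands still between calls to the robot, and variables do not carry over. Pictures are saved under pics/ and viewed, and the job is handed in when it is done.

```bash
ls; mkdir -p pics
cat > h.py <<'E'
import numpy as np, cv2
from station import manip, optics, job
def snap(n,f):
    p,d=optics.snapshot(n); cv2.imwrite(f'pics/{f}.png',p[:,:,::-1]); np.savez(f'pics/{f}.npz',p=p,d=d); return p,d
def world_pts(n,d,T=None):
    m=optics.camera_model(n); K=np.array(m['mtx']);dc=np.array(m['dist_coeffs'],float)
    h,w=d.shape; u,v=np.meshgrid(np.arange(w),np.arange(h))
    xy=cv2.undistortPoints(np.stack([u,v],-1).reshape(-1,1,2).astype(float),K,dc).reshape(h,w,2)
    c=np.stack([xy[...,0]*d,-xy[...,1]*d,-d,np.ones_like(d)],-1)
    Tw=np.linalg.inv(np.array(m['camera_from_world'])) if T is None else T
    P=(c@Tw.T)[...,:3]; P[d<=0]=np.nan
    return P
E
python3 - <<'E'
from h import *
s=manip.sense(); print(s)
snap('scene','scene0'); snap('side','side0')
snap('wrist','wrist0')
for n in('scene','side'):print(optics.camera_model(n))
E
```

```text
pics
{'t': 0.0, 'q': array([-1.78530078e-01,  5.28471956e-01,  1.43388788e+00, -3.50511233e-05,
        1.18140019e+00, -1.78515391e-01]), 'qd': array([ 5.15360078e-04, -2.58872404e-04,  3.33277631e-04, -7.75606026e-04,
       -7.48143433e-04,  7.78767236e-05]), 'tau': array([ 2.50220628e-04, -4.42344439e+01, -1.78024775e+01, -2.06930472e-04,
        8.36740597e-03,  2.24214921e-05]), 'tcp_pos': array([6.24247720e-01, 1.35992783e-04, 2.10734694e-01]), 'tool_rot': array([ 7.07106841e-01,  7.07105890e-01, -6.31344236e-04, -8.80936468e-04]), 'force': array([ 0.02033133, -0.13183455, -0.48207909]), 'ft_torque': array([ 0.03464915, -0.00772495,  0.00087598]), 'finger_gap': 1.0002656248963602}
{'mtx': array([[405.58849932,   0.        , 277.75071676],
       [  0.        , 405.58849932, 211.22195934],
       [  0.        ,   0.        ,   1.        ]]), 'dist_coeffs': array([-0.05863659,  0.        ,  0.        ,  0.        ,  0.        ]), 'camera_from_world': array([[-0.09147475,  0.99579457,  0.00505411,  0.05146314],
       [-0.70375792, -0.06823709,  0.70715521,  0.26752238],
       [ 0.7045262 ,  0.06112997,  0.70704028, -1.35712142],
       [ 0.        ,  0.        ,  0.        ,  1.        ]])}
{'mtx': array([[427.41558056,   0.        , 278.53730346],
       [  0.        , 427.41558056, 203.0649825 ],
       [  0.        ,   0.        ,   1.        ]]), 'dist_coeffs': array([-0.01417906,  0.        ,  0.        ,  0.        ,  0.        ]), 'camera_from_world': array([[ 9.19017257e-01, -3.94217302e-01,  2.04536865e-05,
        -4.12068972e-01],
       [ 1.81978177e-01,  4.24281805e-01,  8.87056308e-01,
        -1.44679930e-01],
       [-3.49701622e-01, -8.15216333e-01,  4.61661246e-01,
        -7.45129821e-01],
       [ 0.00000000e+00,  0.00000000e+00,  0.00000000e+00,
         1.00000000e+00]])}
```

View pics/scene0.png

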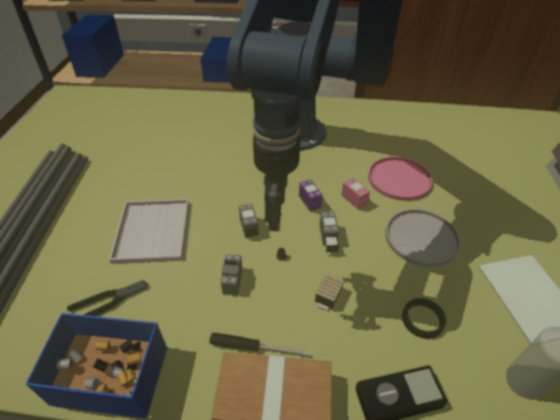

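View pics/side0.png

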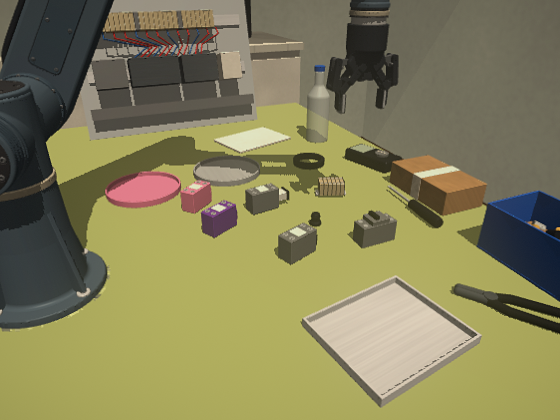

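View pics/wrist0.png

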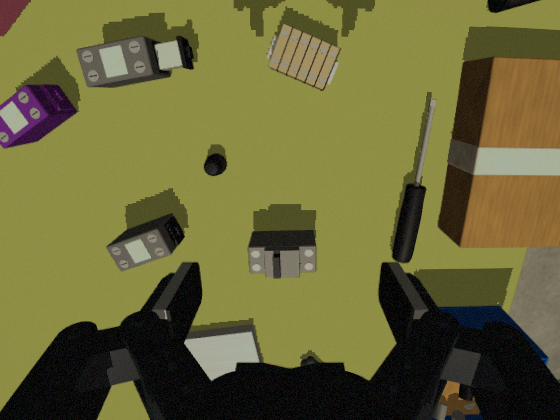

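The scene shows three grey boxes:
- (330,231), wrist (125,62): white drawer with black front sticking out. This is the drawer-out holder.
- (249,219), wrist (145,243): pale label and screws, with the black front close in. This is the drawer-home holder.
- (231,273), wrist (282,250): a lever on top and no label. This is not a fuse holder.

The purple and pink boxes are decoys, and so is the pink dish at (400,178). The real dish is at (422,237) and the tray at (152,230). Next I'll confirm with a crop and measure.

```bash
cat > m.py <<'E'
from h import *
a=np.load('pics/scene0.npz');b=np.load('pics/side0.npz');w=np.load('pics/wrist0.npz')
c1=cv2.resize(w['p'][20:280,60:340],None,fx=1.5,fy=1.5,interpolation=cv2.INTER_CUBIC)
c2=cv2.resize(b['p'][170:270,170:330],None,fx=2.4,fy=2.4,interpolation=cv2.INTER_CUBIC)
W=np.zeros((400,820,3),np.uint8);W[:390,:420]=c1;W[:240,430:814]=c2
cv2.imwrite('pics/crop0.png',W[:,:800,::-1])
from scipy.spatial.transform import Rotation as R
m=optics.camera_model('wrist');T=np.eye(4);s=manip.sense();T[:3,:3]=R.from_quat(s['tool_rot']).as_matrix();T[:3,3]=s['tcp_pos']
Tw=T@np.array(m['tool_from_camera'])
for n,z,T in(('scene',a,None),('side',b,None),('wrist',w,Tw)):
    P=world_pts(n,z['d'],T)
    mk=((P[...,2]>.046)&(P[...,2]<.058)&(P[...,0]>.35)&(P[...,0]<.8)&(abs(P[...,1])<.3)).astype(np.uint8)
    k,l,st,ce=cv2.connectedComponentsWithStats(mk)
    for i in range(1,k):
        if st[i,4]<40: continue
        q=P[l==i]; r=cv2.minAreaRect((q[:,:2]*1000).astype(np.float32))
        print(n,'px',ce[i].round(),'rect',np.round(r[0],1),np.round(r[1],1),round(r[2],1),'z',np.median(q[:,2]).round(4),st[i,4])
    # bench, rim
    mk=((P[...,2]>.010)&(P[...,2]<.022)&(P[...,0]>.3)&(P[...,0]<.9)&(abs(P[...,1])<.45)).astype(np.uint8)
    k,l,st,ce=cv2.connectedComponentsWithStats(mk)
    for i in range(1,k):
        if st[i,4]<60: continue
        q=P[l==i]; r=cv2.minAreaRect((q[:,:2]*1000).astype(np.float32))
        print(n,'LOW px',ce[i].round(),'rect',np.round(r[0],1),np.round(r[1],1),round(r[2],1),st[i,4])
E
python3 m.py
```

```text
scene px [313. 195.] rect [362.8  74. ] [25.7 47.4] 1.9 z 0.0508 106
scene px [247. 215.] rect [450.6 -86.2] [73.5 36. ] 20.3 z 0.0513 302
scene px [329. 223.] rect [456.7 116. ] [71.6 35.9] 8.5 z 0.0515 328
scene px [231. 268.] rect [ 616.9 -100.7] [73.3 36.2] 1.4 z 0.0546 261
scene px [132. 333.] rect [ 793.7 -262. ] [ 2.6 75.9] 0.2 z 0.0522 111
scene LOW px [352. 200.] rect [332.7 177.8] [80.1 14.4] 48.1 80
scene LOW px [308. 203.] rect [354.2  57.7] [79.4 29.5] 54.6 67
scene LOW px [149. 232.] rect [ 484.  -331.2] [205.2 172. ] 8.5 610
scene LOW px [423. 237.] rect [443.7 353.8] [181.  183.1] 76.4 475
scene LOW px [109. 297.] rect [ 699. -362.] [ 51.4 170.8] 35.2 704
scene LOW px [424. 317.] rect [680.7 321.3] [88.6 90. ] 36.1 653
scene LOW px [255. 347.] rect [781.  -18.3] [ 15.  196.5] 0.9 400
scene LOW px [157. 371.] rect [ 846.6 -204.1] [106.8   3.3] 0.2 111
scene LOW px [361. 403.] rect [868.8 178.4] [64.5  2.1] 16.7 62
scene LOW px [417. 413.] rect [881.2 278.4] [  1.5 102.4] 17.0 96
side px [261. 190.] rect [455.5 113.3] [71.7 37.4] 9.2 z 0.0513 261
side px [228. 205.] rec
[... 1475 characters left out ...]
.] rect [322.9 166.8] [47.4  3.4] 39.9 292
wrist LOW px [495.   6.] rect [835.7 171.4] [ 5.8 15.9] 51.9 95
wrist LOW px [455. 144.] rect [813.3  19.2] [198.9   3.9] 89.5 919
wrist LOW px [159.  76.] rect [477.   99.9] [38.3  6.2] 19.1 61
wrist LOW px [ 56. 122.] rect [349.6  51.1] [78.6 12.4] 38.6 246
wrist LOW px [415. 173.] rect [772.8 -21.5] [198.7  22.6] 80.9 861
wrist LOW px [153. 223.] rect [445.2 -71.7] [74.3 11.3] 11.2 143
wrist LOW px [282. 234.] rect [613.2 -85. ] [79.2  1.9] 1.2 258
wrist LOW px [466. 312.] rect [ 867.6 -206.2] [ 3.5 63.9] 89.9 220
wrist LOW px [227. 338.] rect [ 535.  -250.3] [ 53.3 115.2] 68.0 528
wrist LOW px [308. 362.] rect [ 650.2 -296.6] [25.8 10.9] 11.2 79
```

View pics/crop0.png

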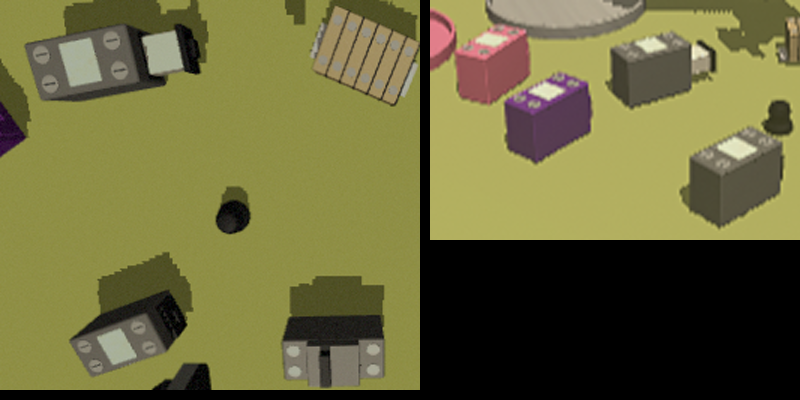

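The crop confirms it. The grey box at crop (80,65) has its white drawer out, and the grey box at (130,335) has its drawer home. Both drawers point to +x.

Measured positions, long-axis angles where they matter:

| Item | Position (m) | Angle |
|---|---|---|
| Drawer-out holder | (0.455, 0.114) | 8.7° |
| Drawer-home holder | (0.449, -0.088) | 20° |
| Dish | (0.443, 0.353) | – |
| Tray | (0.485, -0.332) | 9° |

I'll go above the drawer-out holder first.

```bash
python3 -m inch '[-2.1,1.4,-0.7,-0.177,-2.1,1.4,-0.7,-0.177,-2.1,1.4,-0.7,-0.177,-2.1,1.4,-0.7,-0.177,-2.1,1.4,-0.7,-0.177,-2.1,1.4,-0.7,-0.177,-2.1,1.4,-0.7,-0.177,-2.1,1.4,-0.7,-0.177,0,0,0,0,0,0,0,0]' 85 40
cat > w.py <<'E'
from h import *; import sys
from scipy.spatial.transform import Rotation as R
s=manip.sense();T=np.eye(4);T[:3,:3]=R.from_quat(s['tool_rot']).as_matrix();T[:3,3]=s['tcp_pos']
print('t',s['t'],'tcp',s['tcp_pos'].round(4),'jaw',np.degrees(np.arctan2(T[1,1],T[0,1])).round(1),'tilt',T[2,2].round(5),'q',s['q'].round(2),'gap',s['finger_gap'],'F',s['force'].round(1))
p,d=snap('wrist',sys.argv[1])
P=world_pts('wrist',d,T@np.array(optics.camera_model('wrist')['tool_from_camera']))
mk=((P[...,2]>.046)&(P[...,2]<.062)).astype(np.uint8)
k,l,st,ce=cv2.connectedComponentsWithStats(mk)
for i in range(1,k):
    if st[i,4]<400: continue
    q=P[l==i]; r=cv2.minAreaRect((q[:,:2]*1000).astype(np.float32))
    print('px',ce[i].round(),'rect',np.round(r[0],1),np.round(r[1],1),round(r[2],1),'z',np.median(q[:,2]).round(4),st[i,4])
E
python3 w.py wrist1
```

```text
t: 1.4
tcp_pos: [0.4584, 0.1118, 0.1561]
tool_rot: [0.997, 0.079, 0.001, 0.0]
force: [0.8, 0.1, 0.9]
finger_gap: 0.846
t 1.4 tcp [0.4584 0.1118 0.1561] jaw -81.0 tilt -1.0 q [ 0.    0.41  1.87 -0.    0.86  1.42] gap 0.8462279058974301 F [0.8 0.1 0.9]
px [552.  74.] rect [597.3 -86.9] [59.4 19.9] 22.6 z 0.0482 863
px [285. 193.] rect [453.6 113.9] [70.2 36. ] 8.6 z 0.0534 3024
px [492. 231.] rect [446.8 -88.4] [70.9 37.1] 20.2 z 0.0537 2710
px [316. 307.] rect [336.6  63.3] [71.1 36.4] 29.4 z 0.0534 2126
px [216. 322.] rect [300.6 162.1] [24.3 45.3] 77.0 z 0.0529 535
```

View pics/wrist1.png

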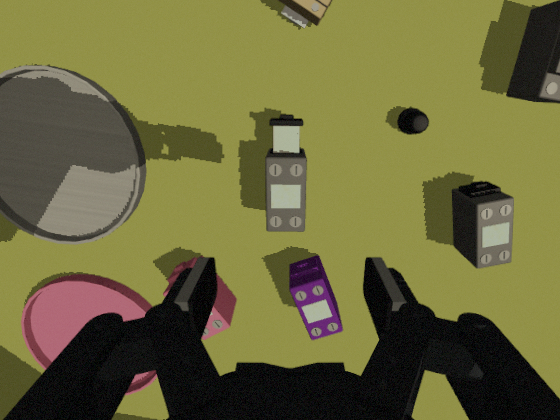

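The wrist view shows the drawer-out holder at (285,193), aligned with the jaws. The fingers are clear of the purple and pink boxes. I'll shift slightly, descend and grip.

```bash
python3 -m inch '[-0.4,0.2,-2,0,0,0,-2.5,0,0,0,-2.5,0,0,0,-2.5,0,0,0,-2,0,0,0,-1.1,0,0,0,0,0,0,0,0,0]' 85 40 && python3 -m inch '[0,0,0,0,0,0,0,0,0,0,0,0,0,0,0,0,0,0,0,0,0,0,0,0,0,0,0,0,0,0,0,0]' 10 40
```

```text
t: 2.45
tcp_pos: [0.4538, 0.1139, 0.0302]
tool_rot: [0.997, 0.077, 0.001, 0.0]
force: [0.3, -0.2, -0.0]
finger_gap: 0.853
t: 3.45
tcp_pos: [0.4533, 0.1142, 0.0305]
tool_rot: [0.997, 0.077, 0.001, -0.0]
force: [-1.9, 1.3, 5.1]
finger_gap: 0.387
```

```bash
python3 -m inch '[0,0,0.5,0,0,0,1.5,0,0,0,2,0,0,0,2,0,0,0,2,0,0,0,0,0]' && python3 w.py wrist2
```

```text
t: 4.2
tcp_pos: [0.4539, 0.1141, 0.1109]
tool_rot: [0.997, 0.077, 0.002, 0.0]
force: [0.2, -0.5, -2.4]
finger_gap: 0.384
t 4.2 tcp [0.4539 0.1141 0.1109] jaw -81.1 tilt -0.99999 q [ 0.01  0.49  1.92 -0.    0.73  1.42] gap 0.38401087883796825 F [ 0.2 -0.5 -2.4]
px [529. 248.] rect [446.5 -88.2] [70.7 37.3] 21.0 z 0.0537 3596
px [318. 338.] rect [338.1  69.2] [63.4 29.6] 27.4 z 0.0536 1354
```

View pics/wrist2.png

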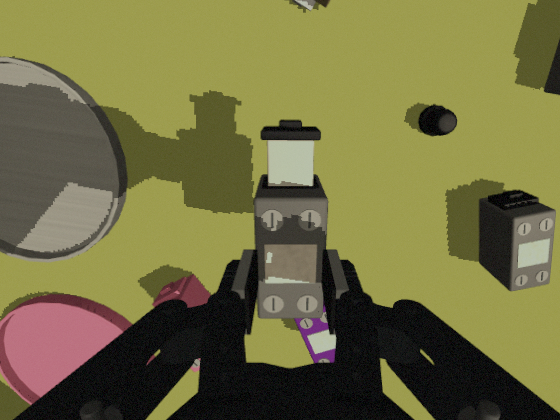

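The holder is gripped at (290,240), level, with its drawer still out. Now I'll carry it over the dish.

```bash
python3 -m inch '[-0.2,1.5,0,0,-0.2,3,0,0,-0.2,3,0,0,-0.3,3.2,0,0,-0.3,3.2,0,0,-0.3,3.2,0,0,-0.2,3,0,0,-0.2,2.4,0,0,0,1.3,0,0,0,0,0,0,0,0,0,0]' && python3 w.py wrist3
python3 - <<'E'
from h import *
snap('scene','scene3')
E
```

```text
t: 5.62
tcp_pos: [0.4335, 0.3513, 0.1093]
tool_rot: [0.997, 0.077, -0.001, 0.0]
force: [0.5, -1.2, -0.9]
finger_gap: 0.385
t 5.625 tcp [0.4335 0.3513 0.1093] jaw -81.1 tilt -1.0 q [ 0.48  0.58  1.69 -0.    0.87  1.9 ] gap 0.3848256846468631 F [ 0.5 -1.2 -0.9]
px [554. 346.] rect [328.7  78.3] [71.8 10.8] 23.9 z 0.0521 586
```

View pics/wrist3.png

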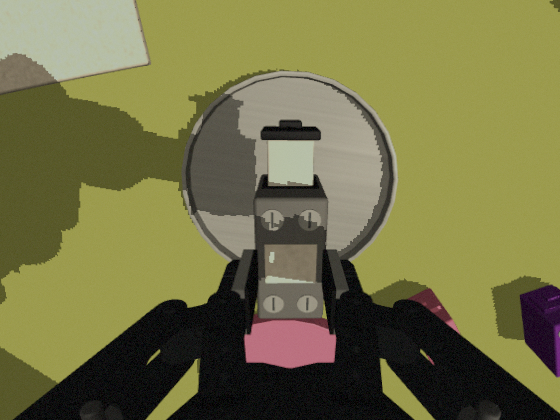

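View pics/scene3.png

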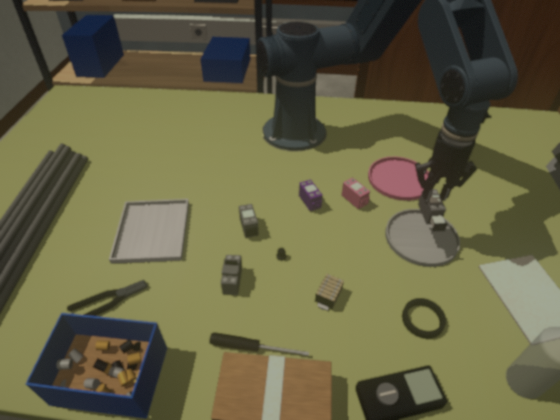

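```bash
python3 -m inch '[0,0,-1.5,0,0,0,-2,0,0,0,-1.5,0,0,0,-1,0,0,0,-0.6,0,0,0,-0.4,0,0,0,0,0,0,0,0,0]' && python3 -m inch '[0,0,-0.2,0,0,0,0,0,0,0,-0.1,0,0,0,0,0]'
```

```text
t: 6.72
tcp_pos: [0.4343, 0.3523, 0.0401]
tool_rot: [0.997, 0.077, 0.0, -0.0]
force: [-0.0, -0.6, -1.4]
finger_gap: 0.381
t: 7.22
tcp_pos: [0.4339, 0.352, 0.0366]
tool_rot: [0.997, 0.077, -0.0, 0.0]
force: [0.5, -0.4, -1.5]
finger_gap: 0.384
```

```bash
python3 -m inch '[0,0,-0.1,0,0,0,-0.1,0,0,0,0,0]'; python3 -m inch '[0,0,-0.1,0,0,0,0,0]'
```

```text
t: 7.6
tcp_pos: [0.4339, 0.352, 0.0348]
tool_rot: [0.997, 0.077, -0.0, -0.0]
force: [-0.7, 1.0, 0.1]
finger_gap: 0.386
t: 7.85
tcp_pos: [0.4337, 0.3522, 0.0346]
tool_rot: [0.997, 0.077, -0.0, -0.0]
force: [-2.0, 0.8, 6.1]
finger_gap: 0.383
```

The holder is in contact with the floor: force went from -1.5 N to +6 N at z = 0.0346, close to the expected 0.0345. I'll release gradually and retreat.

```bash
python3 -m inch '[0,0,0,0,0,0,0,0,0,0,0,0,0,0,0,0]' 60 && python3 -m inch '[0,0,0,0,0,0,0,0]' 75 && python3 -m inch '[0,0,0.5,0,0,0,2,0,0,0,2.5,0,0,0,2.5,0,0,0,2.5,0,0,0,2.5,0,0,0,0,0]' && python3 w.py wrist4
```

```text
t: 8.35
tcp_pos: [0.434, 0.352, 0.0336]
tool_rot: [0.997, 0.077, -0.0, 0.0]
force: [0.8, 0.3, 1.2]
finger_gap: 0.601
t: 8.6
tcp_pos: [0.434, 0.352, 0.0337]
tool_rot: [0.997, 0.077, -0.0, 0.0]
force: [-1.2, 0.1, 0.0]
finger_gap: 0.75
t: 9.48
tcp_pos: [0.4353, 0.3528, 0.1609]
tool_rot: [0.997, 0.077, 0.002, -0.001]
force: [-0.2, -0.2, 0.4]
finger_gap: 0.748
t 9.475 tcp [0.4353 0.3528 0.1609] jaw -81.1 tilt -0.99999 q [0.48 0.5  1.65 0.   0.98 1.9 ] gap 0.7479665400783742 F [-0.2 -0.2  0.4]
px [290. 190.] rect [433.9 351.7] [70.2 36.1] 8.6 z 0.0574 3089
px [535. 312.] rect [336.5  64.2] [71.6 36.7] 30.0 z 0.0537 1880
px [425. 301.] rect [331.3 191.1] [41.7 26.4] 43.7 z 0.0533 634
```

View pics/wrist4.png

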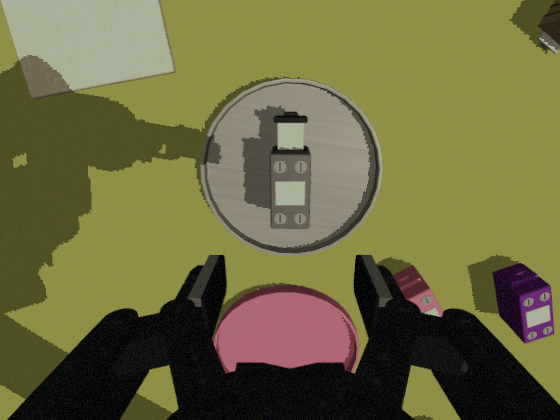

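The holder stands upright and flat in the dish at pixel (290,190), world (0.434, 0.352). Its top is 4 mm above bench level, and the drawer is still out. Now for the second holder.

```bash
python3 -m inch '[0,-2,0,0.015,0.1,-3.5,0,0.015,0.1,-3.5,0,0.015,0.1,-3.5,0,0.015,0.1,-3.5,0,0.015,0.1,-3.5,0,0.015,0.1,-3.5,0,0.015,0.1,-3.5,0,0.015,0.1,-3.5,0,0.015,0.1,-3.5,0,0.015,0.1,-3.5,0,0.015,0.1,-3.5,0,0.015,0.1,-2.5,0,0.015,0,-1.1,0,0,0,0,0,0,0,0,0,0]' 85 40 && python3 w.py wrist5
```

```text
t: 11.52
tcp_pos: [0.4454, -0.088, 0.1584]
tool_rot: [0.985, 0.174, -0.0, -0.001]
force: [-0.3, 0.0, -0.2]
finger_gap: 0.851
t 11.525 tcp [ 0.4454 -0.088   0.1584] jaw -69.9 tilt -1.0 q [-0.44  0.39  1.9   0.    0.85  0.78] gap 0.8508752439697362 F [-0.3  0.  -0.2]
px [372.  27.] rect [ 594.8 -103.2] [42.7 36.2] 1.5 z 0.0488 2172
px [290. 186.] rect [446.7 -88.7] [70.1 36. ] 20.5 z 0.0535 3051
px [104. 237.] rect [336.7  62.8] [70.4 37.7] 29.3 z 0.053 2606
px [  6. 232.] rect [308.4 158.9] [40.2 17.7] 7.8 z 0.052 408
```

View pics/wrist5.png

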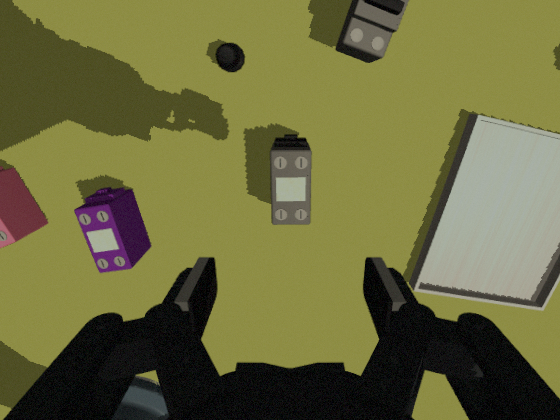

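The drawer-home holder is at pixel (290,186), centred and aligned, with clear room for the fingers. I'll shift +1 mm in x, descend and grip.

```bash
python3 -m inch '[0.1,-0.1,-2,0,0,0,-2.5,0,0,0,-2.5,0,0,0,-2.5,0,0,0,-2.2,0,0,0,-1.1,0,0,0,0,0,0,0,0,0]' 85 40 && python3 -m inch '[0,0,0,0,0,0,0,0,0,0,0,0,0,0,0,0,0,0,0,0,0,0,0,0,0,0,0,0]' 10 40 && python3 -m inch '[0,0,0.5,0,0,0,1.5,0,0,0,2,0,0,0,2,0,0,0,2,0,0,0,0,0]' && python3 w.py wrist6
```

```text
t: 12.58
tcp_pos: [0.4475, -0.0899, 0.0313]
tool_rot: [0.985, 0.174, 0.001, 0.0]
force: [-0.0, 0.1, -0.5]
finger_gap: 0.852
t: 13.45
tcp_pos: [0.4504, -0.0936, 0.0343]
tool_rot: [0.985, 0.175, 0.004, 0.004]
force: [-4.3, -9.6, 29.0]
finger_gap: 0.108
t: 14.2
tcp_pos: [0.4478, -0.0903, 0.1118]
tool_rot: [0.985, 0.174, 0.001, 0.001]
force: [0.9, 0.1, 0.1]
finger_gap: 0.096
t 14.2 tcp [ 0.4478 -0.0903  0.1118] jaw -70.0 tilt -0.99999 q [-0.44  0.47  1.94  0.    0.72  0.78] gap 0.09592942463993755 F [0.9 0.1 0.1]
px [383.  22.] rect [ 589.4 -103.2] [33.1 36.5] 1.6 z 0.048 2604
px [287. 204.] rect [447.  -88.9] [70. 36.] 21.1 z 0.0534 4188
px [ 70. 263.] rect [336.6  63.2] [70.6 37.9] 29.1 z 0.053 3472
```

View pics/wrist6.png

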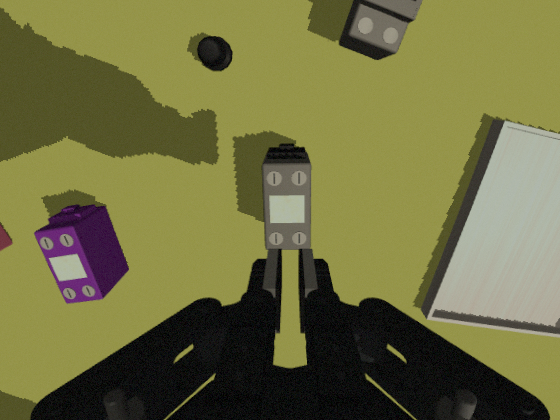

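The grasp failed. The fingers closed to 10% while the holder at pixel (287,204) stayed put on the bench. I'll look at it more closely before retrying.

Run:
```python
from h import *
p,d=snap('side','side6'); P=world_pts('side',d)
w=np.load('pics/wrist6.npz')['p']
W=np.zeros((600,800,3),np.uint8)
W[:360,:480]=cv2.resize(p[180:300,240:400],(480,360),interpolation=cv2.INTER_CUBIC)
W[:300,490:790]=cv2.resize(w[130:280,210:360],(300,300),interpolation=cv2.INTER_CUBIC)
cv2.imwrite('pics/crop6.png',W[:370,:,::-1])
mk=((P[...,2]>.044)&(P[...,2]<.058)&(P[...,0]>.35)&(P[...,0]<.55)&(P[...,1]<-.04)&(P[...,1]>-.14))
q=P[mk]; A=np.c_[q[:,:2],np.ones(len(q))]; c=np.linalg.lstsq(A,q[:,2],rcond=None)[0]; print('top slope',c[:2],'z',np.median(q[:,2]),cv2.minAreaRect((q[:,:2]*1000).astype(np.float32)))
```

```text
top slope [-0.00337013  0.06302787] z 0.05128985121570384 ((449.7352600097656, -89.050537109375), (72.98765563964844, 38.10161590576172), 19.696863174438477)
```

View pics/crop6.png

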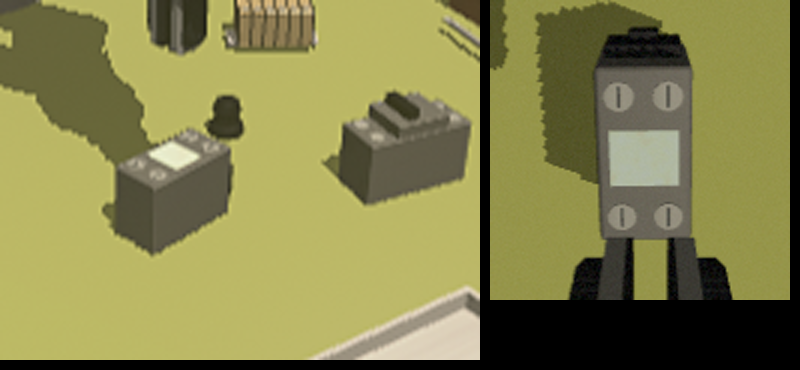

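The holder is undisturbed: upright, drawer home, still at (0.447, -0.089). I'll retry with a better-centred descent and close in stages.

```bash
python3 -m inch '[0,0.1,0,0,0,0,0,0,0,0,0,0,0,0,0,0]' 80 40 && python3 -m inch '[0,0,-2,0,0,0,-2,0,0,0,-2,0,0,0,-1.2,0,0,0,-0.8,0,0,0,0,0,0,0,0,0]' && python3 -m inch '[0,0,0,0,0,0,0,0,0,0,0,0]' 50 40 && python3 -m inch '[0,0,0,0,0,0,0,0]' 42 40
```

```text
t: 14.8
tcp_pos: [0.4469, -0.0889, 0.1105]
tool_rot: [0.985, 0.174, -0.0, -0.0]
force: [0.1, 0.2, -0.1]
finger_gap: 0.802
t: 15.68
tcp_pos: [0.4473, -0.0891, 0.0311]
tool_rot: [0.985, 0.174, 0.0, 0.0]
force: [0.6, -0.4, 0.7]
finger_gap: 0.797
t: 16.05
tcp_pos: [0.4471, -0.089, 0.0309]
tool_rot: [0.985, 0.174, 0.0, 0.0]
force: [0.7, -0.2, -0.2]
finger_gap: 0.504
t: 16.3
tcp_pos: [0.4469, -0.0888, 0.0308]
tool_rot: [0.985, 0.174, -0.0, -0.0]
force: [-0.2, 1.8, 1.5]
finger_gap: 0.421
```

```bash
python3 -m inch '[0,0,0,0,0,0,0,0]' 38 40 && python3 -m inch '[0,0,0,0,0,0,0,0]' 30 40;  python3 -m inch '[0,0,0,0,0,0,0,0]'
```

```text
t: 16.55
tcp_pos: [0.4469, -0.0887, 0.031]
tool_rot: [0.985, 0.174, 0.0, -0.0]
force: [-0.6, 2.2, 5.4]
finger_gap: 0.389
t: 16.8
tcp_pos: [0.4474, -0.0897, 0.0321]
tool_rot: [0.985, 0.174, 0.001, 0.001]
force: [-2.4, -2.0, 15.5]
finger_gap: 0.301
t: 17.05
tcp_pos: [0.4474, -0.0898, 0.0321]
tool_rot: [0.985, 0.174, 0.001, 0.001]
force: [-3.0, -0.9, 16.6]
finger_gap: 0.303
```

```bash
python3 w.py wrist7
```

```text
t 17.05 tcp [ 0.4474 -0.0898  0.0321] jaw -69.9 tilt -1.0 q [-0.44  0.64  1.99 -0.    0.51  0.78] gap 0.30321198633779045 F [-3.  -0.9 16.6]
px [435.  10.] rect [ 574.9 -105.7] [12.2 37.3] 21.8 z 0.0475 1398
px [295. 250.] rect [448.3 -92.8] [70.8 44. ] 21.7 z 0.0551 7896
px [ 15. 344.] rect [336.7  45.7] [67.  25.8] 4.4 z 0.0524 2165
```

View pics/wrist7.png

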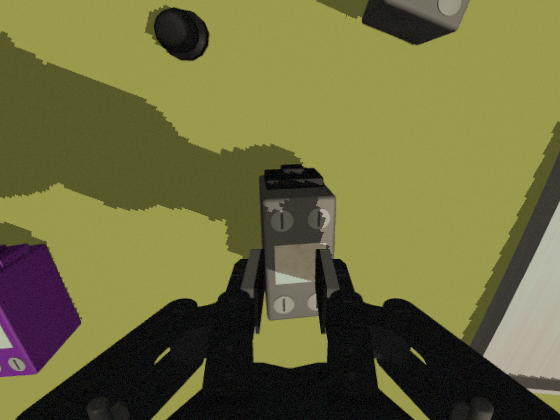

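The holder is being rolled between the fingers: its top looks tilted, with the right finger riding over the top edge near pixel (325,275). I'll check from the side before releasing.

Run:
```python
from h import *
p,d=snap('side','side7');p2,d2=snap('scene','scene7')
W=np.zeros((600,800,3),np.uint8)
W[:450,:480]=cv2.resize(p[130:280,220:380],(480,450),interpolation=cv2.INTER_CUBIC)
W[:450,490:790]=cv2.resize(p2[140:260,210:290],(300,450),interpolation=cv2.INTER_CUBIC)
cv2.imwrite('pics/crop7.png',W[:450,:,::-1])
```

```text
(no output)
```

View pics/crop7.png

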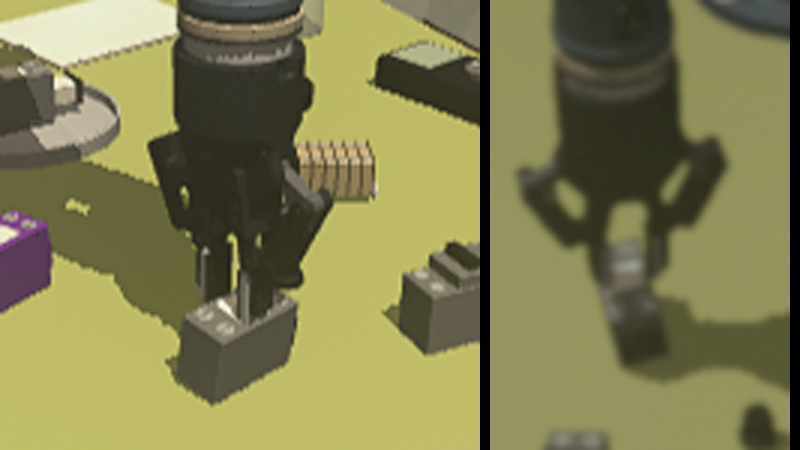

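Run:
```python
from h import *
from scipy.spatial.transform import Rotation as R
s=manip.sense();T=np.eye(4);T[:3,:3]=R.from_quat(s['tool_rot']).as_matrix();T[:3,3]=s['tcp_pos']
Tw=T@np.array(optics.camera_model('wrist')['tool_from_camera'])
z=np.load('pics/wrist7.npz');P=world_pts('wrist',z['d'],Tw)
a=np.radians(20.5);c=np.array([.447,-.0887,0])
Q=(P-c)@np.array([[np.cos(a),-np.sin(a),0],[np.sin(a),np.cos(a),0],[0,0,1]])
for v in range(160,330,12):
    print(v,[f'{Q[v,u,0]*1e3:.0f},{Q[v,u,1]*1e3:.0f},{Q[v,u,2]*1e3:.0f}' for u in range(232,352,8)])
for n in('side',):
    z=np.load('pics/side7.npz');P=world_pts(n,z['d']);Q=(P-c)@np.array([[np.cos(a),-np.sin(a),0],[np.sin(a),np.cos(a),0],[0,0,1]])
    for v in range(215,266,4):
        print(v,[f'{Q[v,u,0]*1e3:.0f},{Q[v,u,1]*1e3:.0f},{Q[v,u,2]*1e3:.0f}' for u in range(276,324,5)])
```

```text
160 ['42,34,2', '42,29,1', '42,24,2', '42,19,1', '42,14,1', '42,9,1', '42,4,2', '42,-1,0', '42,-6,1', '42,-11,1', '42,-16,2', '42,-21,2', '42,-26,2', '42,-31,2', '42,-36,1']
172 ['34,34,1', '34,30,-0', '35,24,2', '34,19,1', '39,12,22', '40,8,25', '40,3,25', '41,-1,31', '41,-5,30', '40,-10,25', '40,-14,26', '34,-21,2', '34,-26,2', '34,-32,1', '34,-37,1']
184 ['27,35,1', '27,30,2', '26,25,1', '26,20,0', '34,12,30', '37,7,40', '37,3,39', '37,-1,39', '37,-5,39', '37,-9,38', '37,-14,38', '36,-18,37', '26,-27,1', '26,-32,1', '26,-37,0']
196 ['19,35,2', '19,30,2', '19,25,2', '18,20,1', '35,10,51', '35,7,52', '34,3,51', '35,-1,52', '35,-5,52', '35,-9,52', '35,-13,52', '35,-16,52', '34,-20,51', '18,-32,1', '18,-37,2']
208 ['10,36,2', '10,31,1', '10,26,1', '10,20,2', 'nan,nan,nan', '30,6,57', '30,3,56', '30,-1,57', '29,-5,55', '29,-9,55', '29,-13,54', '29,-16,54', '29,-20,52', '9,-33,0', '10,-38,1']
220 ['2,37,1', '2,31,2', '2,26,1', '2,21,1', '24,11,56', 'nan,nan,nan', '24,3,56', '24,-1,56', '24,-5,55', '23,-9,53', '23,-13,55', '23,-17,54', '23,-21,53', '1,-33,2', '1,-38,1']
232 ['-7,37,1', '
[... 2695 characters left out ...]
'nan,nan,nan', '33,-21,23', '68,-5,-0']
247 ['-9,47,0', '-31,10,28', '-32,-5,36', '-32,-18,42', '-26,-24,42', '-12,-24,35', '4,-22,28', '19,-21,20', '36,-19,11', '57,-15,-0']
251 ['-17,39,-1', '-33,8,21', '-34,-6,28', '-33,-18,33', '-25,-23,32', '-9,-22,24', '5,-21,17', '22,-19,9', '39,-18,0', '47,-23,-1']
255 ['-28,27,0', '-33,7,12', '-31,-4,17', '-34,-20,26', '-23,-22,22', '-9,-22,15', '7,-20,7', '21,-20,0', '28,-27,0', '37,-32,-1']
259 ['-36,18,-1', '-30,10,0', '-32,-5,9', '-33,-19,16', '-21,-20,11', '-6,-19,4', '7,-20,-2', '12,-29,-0', '18,-36,0', '25,-43,0']
263 ['-45,8,-1', '-38,2,-1', '-33,-6,0', '-32,-18,6', '-19,-18,-0', '-12,-25,0', '-3,-30,-2', '3,-37,-1', '9,-44,-0', '16,-51,-0']
```

The depth data shows the box rolled about 6°, and the near finger is inside the box edge. At 40 N the grip squeezes past the side instead of holding it. I'll open, let the box settle and re-measure. Then I'll grip with less force, since 20 N is plenty for 0.22 kg.

```bash
python3 -m inch '[0,0,0,0,0,0,0,0]' 42 20 && python3 -m inch '[0,0,0,0,0,0,0,0]' 50 && python3 -m inch '[0,0,0,0,0,0,0,0]' 80 && python3 -m inch '[0,0,2,0,0,0,2.5,0,0,0,2.5,0,0,0,2.5,0,0,0,0,0,0,0,0,0]' && python3 w.py wrist8
python3 - <<'E'
from h import *
p,d=snap('side','side8')
cv2.imwrite('pics/crop8.png',cv2.resize(p[130:280,220:380],(640,600),interpolation=cv2.INTER_CUBIC)[:,:,::-1])
E
```

```text
t: 17.45
tcp_pos: [0.4474, -0.0895, 0.0312]
tool_rot: [0.985, 0.174, 0.0, 0.001]
force: [-1.4, -1.3, 8.2]
finger_gap: 0.418
t: 17.7
tcp_pos: [0.4469, -0.0889, 0.0304]
tool_rot: [0.985, 0.174, -0.0, -0.0]
force: [-1.0, -0.5, 0.2]
finger_gap: 0.497
t: 17.95
tcp_pos: [0.4469, -0.0889, 0.0305]
tool_rot: [0.985, 0.174, -0.0, -0.0]
force: [-0.2, 0.2, 0.4]
finger_gap: 0.799
t: 18.7
tcp_pos: [0.4465, -0.0888, 0.1252]
tool_rot: [0.985, 0.174, -0.0, -0.0]
force: [0.4, 0.1, 0.2]
finger_gap: 0.8
t 18.7 tcp [ 0.4465 -0.0888  0.1252] jaw -70.0 tilt -1.0 q [-0.44  0.45  1.93  0.    0.76  0.78] gap 0.799726488584146 F [0.4 0.1 0.2]
px [382.  22.] rect [ 590.4 -103.5] [34.8 36.7] 2.1 z 0.0482 2541
px [289. 198.] rect [447. -89.] [69.9 36. ] 20.7 z 0.0534 3800
px [ 83. 254.] rect [336.6  63.3] [70.4 38.1] 28.9 z 0.053 3172
```

View pics/wrist8.png

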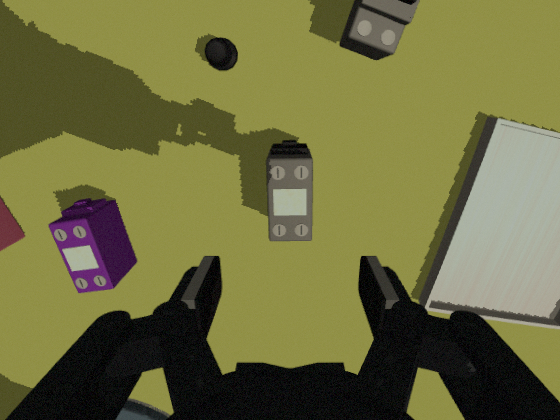

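View pics/crop8.png

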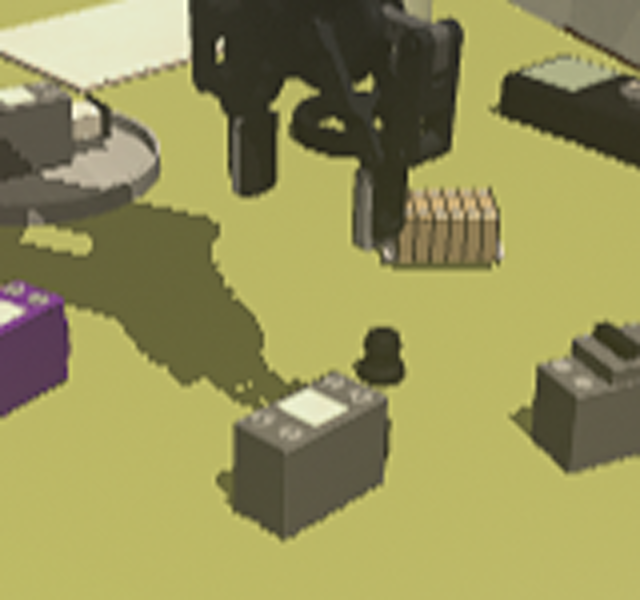

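The holder settled back upright at (0.447, -0.089), yaw 20.7°, with its drawer home. I'll retry about 5 mm deeper, gripping at 20 N.

```bash
python3 -m inch '[0,0,-2,0.01,0,0,-2.5,0,0,0,-2.5,0,0,0,-2,0,0,0,-0.9,0,0,0,0,0,0,0,0,0]' 80 20 && python3 -m inch '[0,0,0,0,0,0,0,0,0,0,0,0]' 48 20 && python3 -m inch '[0,0,0,0,0,0,0,0]' 41 20 && python3 -m inch '[0,0,0,0,0,0,0,0]' 39 20 && python3 -m inch '[0,0,0,0,0,0,0,0]' 37 20
```

```text
t: 19.68
tcp_pos: [0.4473, -0.0891, 0.027]
tool_rot: [0.984, 0.179, 0.0, 0.0]
force: [-0.5, -0.8, 0.6]
finger_gap: 0.801
t: 20.05
tcp_pos: [0.4472, -0.089, 0.027]
tool_rot: [0.984, 0.179, 0.0, 0.0]
force: [-0.3, 0.7, 0.2]
finger_gap: 0.479
t: 20.3
tcp_pos: [0.4471, -0.089, 0.027]
tool_rot: [0.984, 0.179, 0.0, 0.0]
force: [-0.4, 0.3, 5.3]
finger_gap: 0.413
t: 20.55
tcp_pos: [0.4471, -0.089, 0.027]
tool_rot: [0.984, 0.179, 0.0, 0.0]
force: [0.3, 1.0, 5.4]
finger_gap: 0.409
t: 20.8
tcp_pos: [0.4471, -0.089, 0.027]
tool_rot: [0.984, 0.179, 0.0, 0.0]
force: [-0.5, 0.8, 4.1]
finger_gap: 0.415
```

The fingers now stop on the holder at about 0.41, short of the commanded 37%. I'll hold the squeeze at 20 N, lift slightly and look.

```bash
python3 -m inch '[0,0,0,0,0,0,0,0]' 34 20 && python3 -m inch '[0,0,0.4,0,0,0,0.6,0,0,0,0,0]' && python3 w.py wrist9
python3 - <<'E'
from h import *
p,d=snap('side','side9')
cv2.imwrite('pics/crop9.png',cv2.resize(p[130:280,220:380],(640,600),interpolation=cv2.INTER_CUBIC)[:,:,::-1])
E
```

```text
t: 21.05
tcp_pos: [0.4471, -0.089, 0.027]
tool_rot: [0.984, 0.179, 0.0, 0.0]
force: [-0.2, -0.1, 5.7]
finger_gap: 0.409
t: 21.42
tcp_pos: [0.4472, -0.0891, 0.037]
tool_rot: [0.984, 0.179, 0.0, 0.0]
force: [-0.7, -0.6, -2.9]
finger_gap: 0.407
t 21.425 tcp [ 0.4472 -0.0891  0.037 ] jaw -69.4 tilt -1.0 q [-0.44  0.63  1.99 -0.    0.52  0.77] gap 0.40674152285134946 F [-0.7 -0.6 -2.9]
px [433.  12.] rect [ 575.7 -105.6] [13.9 37.9] 22.4 z 0.0475 1683
px [289. 191.] rect [481.3 -76.3] [ 7.7 35.7] 21.2 z 0.0486 1308
px [ 17. 332.] rect [338.4  47.5] [76.2 29.5] 4.4 z 0.0526 2700
```

View pics/crop9.png

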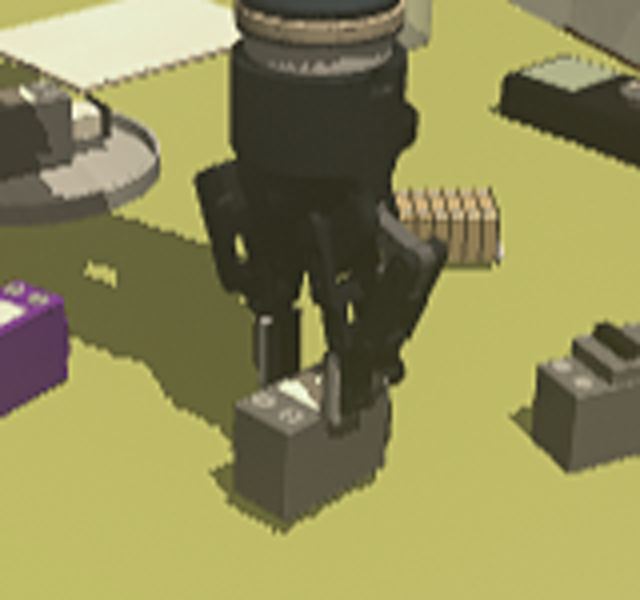

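View pics/wrist9.png

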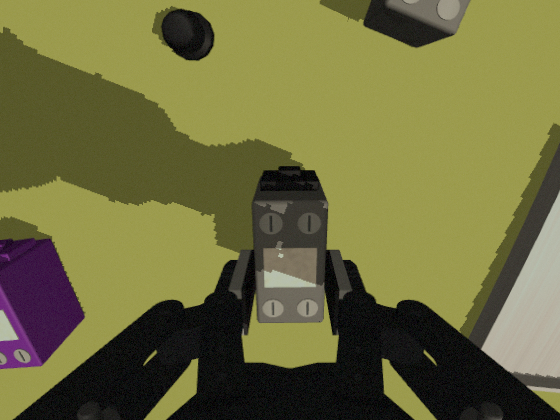

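The holder is lifted 10 mm and level, but the side view at (345,420) shows the pads gripping only its top edge. I'll set it down and regrip deeper.

```bash
python3 -m inch '[0,0,-0.5,0,0,0,-0.5,0,0,0,0,0]' && python3 -m inch '[0,0,0,0,0,0,0,0]' 50 20 && python3 -m inch '[0,0,-0.4,0,0,0,-0.3,0,0,0,0,0,0,0,0,0]' && python3 -m inch '[0,0,0,0,0,0,0,0]' 41 20 && python3 -m inch '[0,0,0,0,0,0,0,0]' 36 25
```

```text
t: 21.9
tcp_pos: [0.4465, -0.0885, 0.0265]
tool_rot: [0.984, 0.179, -0.0, -0.001]
force: [-0.9, 1.8, 1.6]
finger_gap: 0.412
t: 22.15
tcp_pos: [0.4471, -0.0891, 0.0266]
tool_rot: [0.984, 0.179, 0.0, 0.0]
force: [-0.4, -0.5, -0.9]
finger_gap: 0.496
t: 22.65
tcp_pos: [0.4469, -0.089, 0.0196]
tool_rot: [0.984, 0.179, -0.0, -0.0]
force: [-1.0, 0.6, 0.0]
finger_gap: 0.503
t: 22.9
tcp_pos: [0.447, -0.089, 0.0198]
tool_rot: [0.984, 0.179, 0.0, 0.0]
force: [-0.6, 0.2, 1.1]
finger_gap: 0.414
t: 23.15
tcp_pos: [0.447, -0.0889, 0.0198]
tool_rot: [0.984, 0.179, 0.0, 0.0]
force: [-0.6, 0.8, 1.8]
finger_gap: 0.411
```

```bash
python3 -m inch '[0,0,0,0,0,0,0,0]' 34 25 && python3 -m inch '[0,0,0.5,0,0,0,1,0,0,0,1,0,0,0,0.8,0,0,0,0,0]' && python3 w.py wrist10
python3 - <<'E'
from h import *
p,d=snap('side','side10')
cv2.imwrite('pics/crop10.png',cv2.resize(p[130:280,220:380],(640,600),interpolation=cv2.INTER_CUBIC)[:,:,::-1])
E
```

```text
t: 23.4
tcp_pos: [0.447, -0.0889, 0.0198]
tool_rot: [0.984, 0.179, 0.0, 0.0]
force: [-0.5, 0.3, 4.4]
finger_gap: 0.413
t: 24.02
tcp_pos: [0.4475, -0.0892, 0.0536]
tool_rot: [0.984, 0.179, 0.001, 0.001]
force: [0.1, 0.3, -2.7]
finger_gap: 0.421
t 24.025 tcp [ 0.4475 -0.0892  0.0536] jaw -69.4 tilt -1.0 q [-0.44  0.59  1.98 -0.    0.56  0.77] gap 0.42073402053217085 F [ 0.1  0.3 -2.7]
px [417.  15.] rect [ 578.3 -105.7] [18.3 39.8] 22.2 z 0.0476 2100
px [ 24. 309.] rect [336.7  62.9] [70.9 37.8] 29.4 z 0.053 4028
```

View pics/crop10.png

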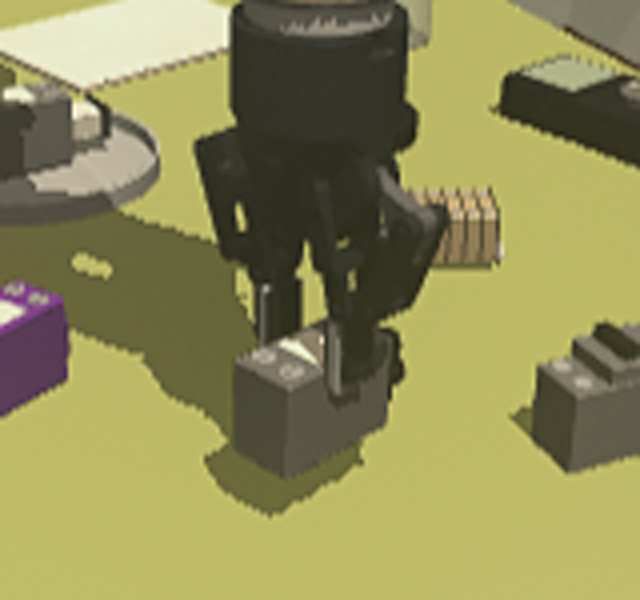

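View pics/wrist10.png

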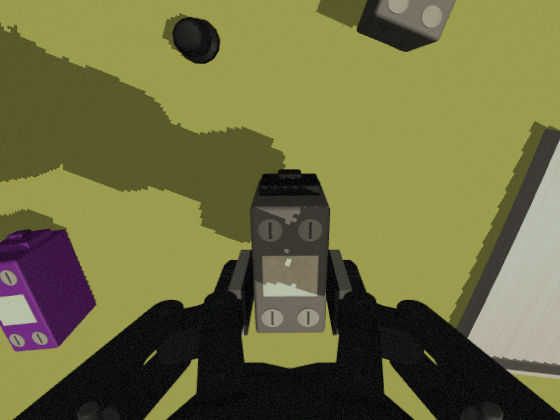

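The holder is now gripped deeper, level, with its drawer home and its underside about 34 mm up. I'll carry it low and gently to the tray.

```bash
python3 -m inch '[0.1,-0.8,0,0,0.2,-1.4,0,0,0.3,-2,0,0,0.3,-2,0,0,0.3,-2,0,0,0.3,-2,0,0,0.3,-2,0,0,0.3,-2,0,0,0.3,-2,0,0,0.3,-2,0,0,0.3,-2,0,0,0.3,-2,0,0,0.3,-1.4,0,0,0.2,-0.7,0,0,0,0,0,0,0,0,0,0]' && python3 w.py wrist11
python3 - <<'E'
from h import *
p,d=snap('side','side11')
cv2.imwrite('pics/crop11.png',cv2.resize(p[200:420,270:500],(628,600),interpolation=cv2.INTER_CUBIC)[:,:,::-1])
E
```

```text
t: 26.12
tcp_pos: [0.4846, -0.331, 0.0525]
tool_rot: [0.984, 0.179, -0.0, -0.001]
force: [0.1, -0.1, -1.7]
finger_gap: 0.414
t 26.125 tcp [ 0.4846 -0.331   0.0525] jaw -69.4 tilt -1.0 q [-0.79  0.7   1.65  0.    0.79  0.42] gap 0.4142592277054049 F [ 0.1 -0.1 -1.7]
```

View pics/crop11.png

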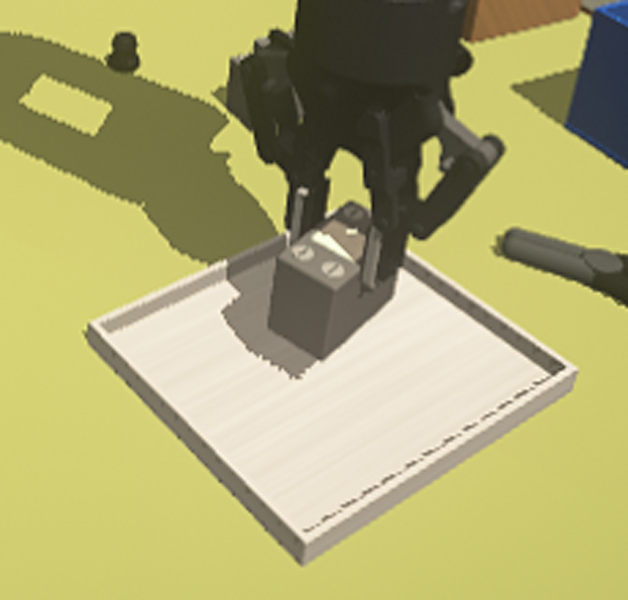

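View pics/wrist11.png

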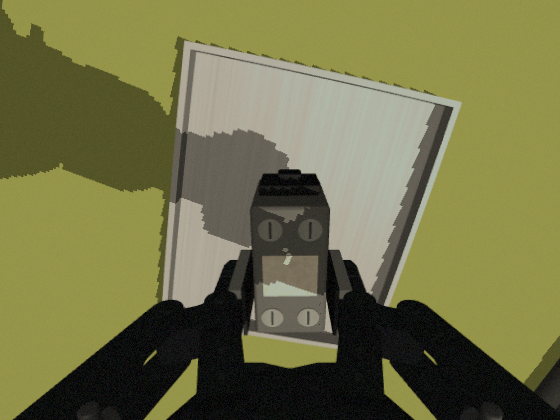

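The held holder is over the tray centre, inside the walls. I expect floor contact at z ≈ 0.024.

```bash
python3 -m inch '[0,0,-0.8,0,0,0,-0.8,0,0,0,-0.5,0,0,0,-0.3,0,0,0,-0.2,0,0,0,0,0,0,0,0,0]' && python3 -m inch '[0,0,-0.1,0,0,0,-0.1,0,0,0,0,0]'; python3 -m inch '[0,0,-0.1,0,0,0,0,0]'
```

```text
t: 27.1
tcp_pos: [0.4851, -0.3321, 0.0269]
tool_rot: [0.984, 0.179, 0.0, 0.0]
force: [0.5, -0.3, -1.6]
finger_gap: 0.415
t: 27.48
tcp_pos: [0.4849, -0.3319, 0.0246]
tool_rot: [0.984, 0.179, -0.0, -0.0]
force: [0.0, -0.1, -1.5]
finger_gap: 0.414
t: 27.72
tcp_pos: [0.485, -0.332, 0.0239]
tool_rot: [0.984, 0.179, 0.0, 0.0]
force: [0.5, 0.5, -0.4]
finger_gap: 0.414
```

```bash
python3 -m inch '[0,0,-0.1,0,0,0,0,0]' && python3 -m inch '[0,0,0,0,0,0,0,0]' 46 && python3 -m inch '[0,0,0,0,0,0,0,0]' 60 && python3 -m inch '[0,0,0,0,0,0,0,0]' 75 && python3 -m inch '[0,0,0.5,0,0,0,2,0,0,0,2.5,0,0,0,2.5,0,0,0,2.5,0,0,0,2.5,0,0,0,0,0,0,0,0,0]' && python3 w.py wrist12
python3 - <<'E'
from h import *
p,d=snap('side','side12');p2,d2=snap('scene','scene12')
P=world_pts('side',d)
for nm,x0,y0 in(('dish',.443,.353),('tray',.485,-.332)):
    for n,dd in(('side',d),('scene',d2)):
        P=world_pts(n,dd)
        mk=(P[...,2]>.05)&(P[...,2]<.066)&(abs(P[...,0]-x0)<.08)&(abs(P[...,1]-y0)<.08)
        q=P[mk]; 
        if len(q)<30: continue
        A=np.c_[q[:,:2],np.ones(len(q))]; c=np.linalg.lstsq(A,q[:,2],rcond=None)[0]
        print(nm,n,'slope',c[:2].round(3),'z',np.median(q[:,2]).round(4),cv2.minAreaRect((q[:,:2]*1000).astype(np.float32)))
E
```

```text
t: 27.98
tcp_pos: [0.4851, -0.332, 0.0239]
tool_rot: [0.984, 0.179, 0.0, 0.0]
force: [-0.8, 1.0, 6.1]
finger_gap: 0.414
t: 28.22
tcp_pos: [0.4852, -0.3322, 0.0227]
tool_rot: [0.984, 0.179, 0.0, 0.0]
force: [0.4, 0.5, -0.3]
finger_gap: 0.46
t: 28.48
tcp_pos: [0.485, -0.332, 0.0226]
tool_rot: [0.984, 0.179, -0.0, -0.0]
force: [-0.2, -0.9, 0.2]
finger_gap: 0.602
t: 28.72
tcp_pos: [0.485, -0.332, 0.0227]
tool_rot: [0.984, 0.179, -0.0, -0.0]
force: [-0.6, 0.2, 0.0]
finger_gap: 0.749
t: 29.72
tcp_pos: [0.4845, -0.3315, 0.1472]
tool_rot: [0.984, 0.179, -0.0, -0.0]
force: [0.2, -0.4, -0.8]
finger_gap: 0.751
t 29.725 tcp [ 0.4845 -0.3315  0.1472] jaw -69.4 tilt -1.0 q [-0.79  0.56  1.59 -0.    0.99  0.42] gap 0.7505118921405151 F [ 0.2 -0.4 -0.8]
px [290. 191.] rect [ 485.2 -332.1] [69.3 36.1] 20.7 z 0.0574 3372
px [547. 361.] rect [ 399.  -668.8] [116.2  39.8] 35.6 z 0.056 1628
dish side slope [0.003 0.058] z 0.0548 ((435.3773193359375, 349.54632568359375), (70.39861297607422, 36.8462028503418), 7.788338661193848)
dish scene slope [-0.016  0.027] z 0.0553 ((438.26409912109375, 353.114013671875), (71.5791244506836, 37.91735076904297), 9.721322059631348)
tray side slope [0.008 0.044] z 0.0567 ((487.7818603515625, -331.60760498046875), (72.14604187011719, 36.897247314453125), 20.83681297302246)
tray scene slope [-0.015 -0.004] z 0.0552 ((487.3583679199219, -328.93585205078125), (73.18648529052734, 36.93324279785156), 21.406248092651367)
```

View pics/side12.png

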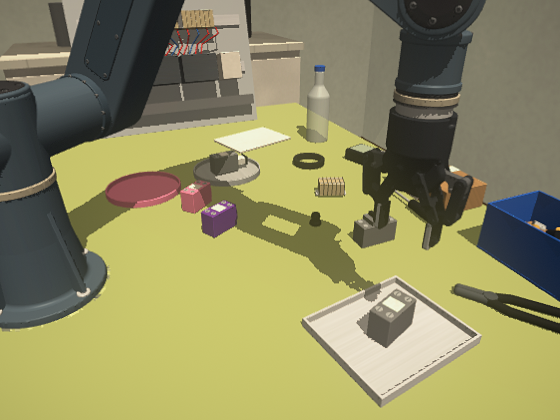

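View pics/wrist12.png

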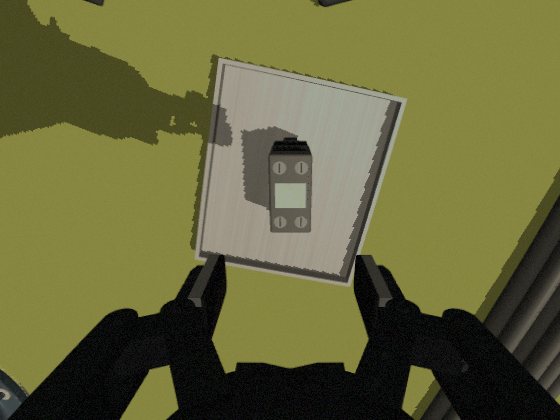

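View pics/scene12.png

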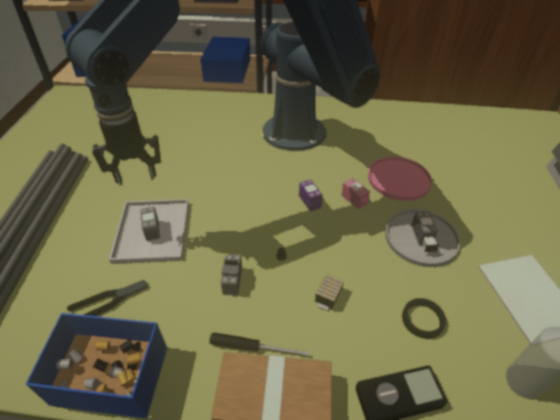

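The drawer-home holder stands in the tray centre at side (392,317) and wrist (290,191). The drawer-out holder stands in the dish at scene (427,232) with its white drawer out. The gripper is clear of everything, so I'm handing the job in.

```bash
python3 -c "
from station import job; print(job.sign_off())"
```

```text
the job is handed in; nothing more can be done
None
```

Both holders are in place and the job is handed in: the drawer-out holder is in the steel dish and the drawer-home holder is in the tray. The last reading was t ≈ 29.7 s; no verdict was reported.

- **Drawer-out holder:** the wrist camera put it at (0.434, 0.352), about 9 mm from the dish centre. Its top read 57.4 mm, 4 mm above its bench reading, so it is flat on the floor. The drawer was visibly still out.
- **Drawer-home holder:** it is at (0.485, -0.332), within 1 mm of the tray centre. Its top also read 57.4 mm, and the drawer looked home.
- **Failed grasps:** the first two tries on the drawer-home holder failed. At 40 N the pads held only its top edge; they closed without it the first time and rolled it about 6° the second. It settled back upright with the drawer home. A third grip at 20 N lifted it 10 mm, but only by the top edge. I set it down and regripped about 7 mm deeper at 25 N, which held.
- **Where the checks disagreed:** the fixed cameras read the tops 1 to 3 mm lower than the wrist camera and the positions up to 5 mm apart. Their plane fits showed slopes up to 3.3°. All of this is inside the limits. I judged the drawers by eye and did not measure how far they stood out.

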